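# Refit the tap key of the dispensing bottle

### The job

The keys of the dispensing taps have been washed and stand in the drying rack. Put the larger key, the one with the 66 mm wing, back into the tap barrel of the amber bottle and press it down while turning it, to and fro if need be, until it wedges fully home with its collar within 3 mm of the barrel's rim and stays there; leave the tap shut, the wing square across the spout. Never push so hard that the pipe is strained (25 N is safe), and leave the smaller key and everything else on the table where it stands.

Things in the scene. Friction and masses are not known exactly. Their poses are not given: they have to be found in the camera images.
- dispenser: Amber glass bottle (150 mm across, top 320 mm above the table) on a wooden riser, with a tap on its side; fixed. Origin on the table under the tap barrel's axis; x level, square across the spout and pipe; y level, from the spout to the bottle, whose wall is 97 mm from the axis. The spout, lower than the rim, ends 67 mm out on the -y side.
- tap_rim (a point): Centre of the rim of the upright grey plastic tap barrel: 47 mm across, rim 135 mm above the table. Axes as dispenser. The bore is tapered: 27 mm wide at the rim, its radius 1.2 mm less per 10 mm down, open below. The wall gives a little, so a key wedges in it.
- key_wing (a point): Centre of the wing handle of the larger key (white plastic, 60 to 120 g). The wing is an upright flat bar 66 mm long (x), 12 mm thick (y), 28 mm tall (z). It starts 103 mm above the table, the key hanging upright by its collar in one of the rack's holes. The key's bore runs along x: the tap is shut when this x lies along the x of tap_rim, either way round.
- key_collar (a point): On the larger key's axis, at the underside of its round collar (43 mm across, 5 mm thick), 33 mm below key_wing; same axes. A stem 11 mm thick joins collar and wing; below the collar is a plug 63 mm long, tapering from 29 to 14 mm across. Its height above tap_rim is the gap: about 9 mm when the key is just set in.
- key: The larger key; origin at the plug's tip, 96 mm below the wing's centre. In the tap, pushed straight down, it binds: 30 N brings it less than half-way. Under 13 to 16 N while turned slowly (0.3 to 0.7 rad/s, 1 to 3 rad in all, to and fro will do) it sinks to a gap of 0.5 to 2 mm, growing stiff to turn (up to 0.6 N m), and stays by friction when let go.
- spare_wing (a point): Centre of the wing of the smaller key, same shape and material, which stays in the rack: wing 46 mm long (x), 10 mm thick (y), 22 mm tall (z); 100 mm above the table. Not for this tap.
- rack: Wooden drying rack, 80 mm (x) by 210 mm (y), top 70 mm above the table; origin at the centre of its foot. Its two holes, 31 mm across, lie 55 mm either side of the centre along y and hold the two keys, in either order. Fixed.
- cup: Small open steel cup, 72 mm across, 48 mm tall, on the table under the spout; origin at its foot. To be left alone.
- bowl: Open steel bowl, 170 mm across, 55 mm tall; origin at its foot. To be left alone.
- tincture: Amber bottle with black cap, 60 mm across, 125 mm tall; origin at its foot. To be left alone.
- tin: Plain steel tin, 84 mm across, 100 mm tall; origin at its foot. To be left alone.
- spatula: Spatula with a wooden handle, 180 mm long, lying flat between the rack and the tap; origin at its middle, x along it. To be left alone.
- tap (a joint): How far the tap sags on its outlet pipe, in its rubber grommet, under a push, m. At rest it reads under 0.001; a downward push of 10 N on the barrel adds 0.0014, 20 N adds 0.0029, and it springs back. Past 0.0048 (a push of 30 N or a little more) the pipe is overstrained.
There are look-alikes about, which are no part of the job. Leave any green look-alike of the key alone.

How it is judged (in metres and radians):
On the way:
1. the larger key is turned in the tap barrel while pressed down into it with more than about 6 N (horizontal distance between key_collar and tap_rim below 0.006 m and z of key_collar in the frame of tap_rim below 0.0085 m and angular speed of key above 0.05 rad/s and value of joint tap above 0.0015 m), for 0.1 s.
At the end, for the whole second after the job is handed in: The larger key sits in the tap barrel, in line with it within 0.08 rad, on its axis within 4 mm, its collar no more than 3 mm above the rim, its wing square across the spout within 0.2 rad, and at rest (horizontal distance between key_collar and tap_rim below 0.004 m and z of key_collar in the frame of tap_rim below 0.003 m and angle between the z axis of key_wing and the z axis of tap_rim, either way round below 0.08 rad and angle between the x axis of key_wing and the x axis of tap_rim, either way round below 0.2 rad and linear speed of key below 0.01 m/s); the robot touches nothing.
It fails at once if the tap is pushed down so hard (over 30 N) that it sags more than 4.8 mm (value of joint tap above 0.0048 m).
It fails at once if the smaller key or another bystander is moved more than 25 mm (distance of any of spare_wing, cup, bowl, tincture, tin, spatula from where it was at the start of the episode above 0.025 m).
It also fails if it takes over 64 s, if anything falls off the work surface, if the arm or the gripper's body presses on something with over 40 N, if the wrist force passes 120 N, or if a joint passes its speed limit or range.

### The arm

A 6-joint arm with a two-finger parallel gripper is mounted at the origin on the work surface. World frame = base frame: x ahead of the robot, y to its left, z up, the work surface at z = 0. Lengths are in mm, angles in rad, forces in N, time in s.
With the tool pointing down it reaches from about 275 to 775 mm from the base axis. Payload 14.6 kg.
Tool frame: the origin (TCP) lies at the very end of the fingers, on their centre line; the grasp point (between the pads) lies 19 mm behind it; z points along the fingers, y is the direction in which the jaws open and shut (so a half turn about z gives the same grasp; the last joint's range is limited). The gripper opens to 85 mm and grips with 20 to 120 N. Pads are 22 mm wide; open, the fingers measure 114 mm over their backs; the gripper's body (76 mm by 85 mm) begins 54 mm behind the grasp point. The pads swing forward as they close: fully open they stand 13 mm farther back than shut.
Start: joints at [-0.155, 0.263, -0.048, 1.259, 0, 1.415], TCP at [525.003, -0.006, 210.778] pointing down, gripper open.
Joint ranges: [-2.65, 2.65], [-0.89, 1.7], [-1.18, 1.37], [-2.13, 2.11], [-1.35, 1.29], [-3.14, 3.14]. Speed limits (rad/s): [1.89, 1.89, 2.57, 2.79, 3.14, 3.14].

### API

Orientations are given as a unit quaternion [x, y, z, w].
In Python, from plant import bot gives the robot as it stands.
- The arm moves only by the tool send_rows, never from a script. Its arguments are lists of equal length, an entry for each row: "translation": the shift along the tool's x, y, z in cm, a list of three; "angular": the turn, a rotation vector about the tool's x, y, z in degrees, a list of three; "hand": the finger opening in cm, from 0 to 8.54. A call has 1 to 10 rows; each row is the pose to reach, as a shift and turn from the pose commanded when the call began, along the tool's axes at that moment; what a row does not reach only later rows make up. A row lasts 1/12 s, in which the tool goes at most 41.7 mm and 7.16 degrees, less where a joint would pass 70% of its speed; a pose out of reach is approached as far as the arm can. A call with a gripper value outside its range is refused whole. The fingers move at their own pace and stop on an object; "newtons" is the grip in N (left out, the last holds). Time passes only in rows, so rows that repeat a pose let the fingers close. It gives the time, the measured TCP pose, the force and the opening at its end, in the units of the state.
- bot.get_state(): the state, without advancing time (a new reading comes with each control period).
- bot.get_image(name): name is "scene" or "side" or "wrist"; returns (picture, depth): 420x560x3 uint8, red, green, blue; 420x560 float32, mm along the optical axis (not along the pixel's ray), 0 where there is no reading.
- bot.camera_model(name): a dict with "fx", "fy", "cx", "cy" (pixels), "R" (3x3) and "t" (3): a world point X has camera coordinates R X + t. Camera axes: x right, y down, z forward; pixel columns grow to the right and rows downward; lengths in mm; the calibration is good to about 2 mm. A picture is of the moment at which its call begins: read the wrist's pose just before it. camera_model takes no time and is no camera call; for the wrist camera it gives the pose at the moment of the call.
- bot.job_done(): hands the job in, once; it reports no verdict.
The state is a dict: "t": time; "joints": joint angles; "qvel": joint speeds; "joint_torque": joint torques, N m; "ee_pos": TCP position; "orientation": TCP orientation; "ft_force": force on the tool from outside, world axes, zero at the start; "wrist_torque": the same for the moment, N m; "width": opening from 0.0 (shut) to 1.0 (fully open).
Only numpy, scipy, OpenCV 4.12 (cv2) and the standard library are available. Lean on these libraries where they do the work, as an engineer would, in place of code of your own. Each camera call takes 0.05 s, during which the arm holds its last target. There are 200 camera calls.

## Working session

There is one attempt and no reset: what is moved stays moved. The work goes in short steps, Python scripts to look and compute and a tool call to move; the robot and the scene stay as the last step left them, time stands still between calls to the robot, and variables do not carry over. Pictures are saved under pics/ and viewed, about 8 in all and at most 12, crops included, and the job is handed in when it is done.

Besides the shell and the picture viewer there is one more tool, called after "Request:" as a command line: name --argument value ..., lists and objects as JSON in quotes. send_rows: Moves the arm, as the interface text tells. Its arguments: {"type":"object","properties":{"translation":{"type":"array"},"angular":{"type":"array"},"hand":{"type":"array"},"newtons":{"type":"number"}},"required":["translation","angular","hand"]}

```bash
mkdir -p pics; ls
python3 - <<'E'
from plant import bot
import cv2,numpy as np
s=bot.get_state();print(s)
a,da=bot.get_image("scene");b,db=bot.get_image("side")
np.savez("a.npz",a=a,da=da,b=b,db=db)
for n in("scene","side","wrist"):
    m=bot.camera_model(n);print(n,m)
cv2.imwrite("pics/p1.png",a[:,:,::-1]);cv2.imwrite("pics/p2.png",b[:,:,::-1])
E
```

```text
pics
{'t': 0.0, 'joints': array([-1.55275375e-01,  2.63542043e-01, -4.89473224e-02,  1.25937774e+00,
        9.96153978e-06,  1.41550257e+00]), 'qvel': array([ 4.79656649e-04,  7.90520566e-05, -1.23331033e-03,  1.47424674e-03,
       -7.44617665e-04,  2.38707632e-03]), 'joint_torque': array([ 6.28219332e-04, -6.37613010e+01,  3.84567368e+01,  1.37825581e-02,
        8.02127857e-07, -5.80562346e-05]), 'ee_pos': array([5.24709366e+02, 5.62847121e-02, 2.10311378e+02]), 'orientation': array([ 7.07100184e-01,  7.07113175e-01, -3.11446843e-04, -4.35508528e-04]), 'ft_force': array([0.06875168, 0.3483148 , 0.67852173]), 'wrist_torque': array([ 0.05626295, -0.00764389,  0.02788022]), 'width': 0.9969733989321115}
scene {'fx': 427.6455555481106, 'fy': 427.6455555481106, 'cx': 286.8457806795419, 'cy': 211.05004732551004, 'R': array([[ 0.23375993,  0.97227697, -0.00581276],
       [ 0.81018476, -0.19808715, -0.55169026],
       [-0.53754717,  0.12425367, -0.83402882]]), 't': array([ -47.8975067 , -373.91788834, 1303.83502122])}
side {'fx': 392.24596530647386, 'fy': 392.24596530647386, 'cx': 279.8078716615032, 'cy': 206.3094341559704, 'R': array([[ 7.26171318e-01, -6.87513583e-01,  5.38958904e-04],
       [-3.82230553e-01, -4.04374093e-01, -8.30891929e-01],
       [ 5.71467428e-01,  6.03163880e-01, -5.56433565e-01]]), 't': array([-449.52092301,  263.99214017,  636.60282498])}
wrist {'fx': 313.3473716292739, 'fy': 313.3473716292739, 'cx': 286.56130110004955, 'cy': 205.26942083858063, 'R': array([[ 9.99999922e-01, -2.97217697e-04,  2.61360537e-04],
       [-3.60459786e-04, -9.56636020e-01,  2.91285762e-01],
       [ 1.63451620e-04, -2.91285833e-01, -9.56636052e-01]]), 't': array([-524.37553632,  -37.01071145,  378.69580501])}
```

View pics/p1.png

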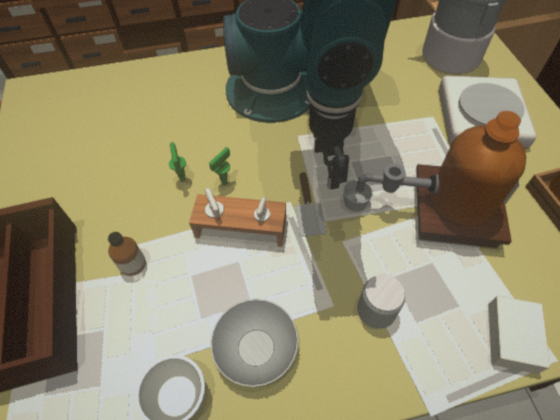

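View pics/p2.png

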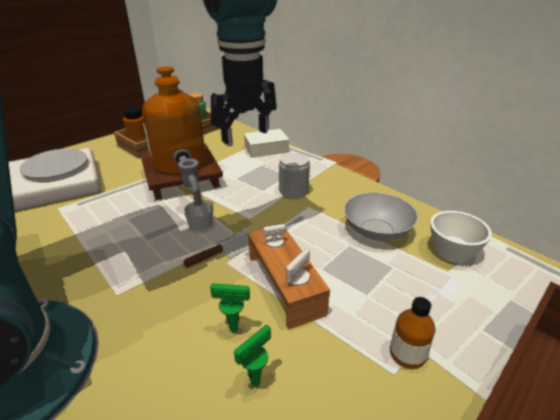

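The scene view shows white keys in the rack at (213,204) and (262,210), and two green look-alikes at (177,162) and (220,165). The tap barrel is at (394,176). In the side view the keys are at (298,265) and (274,235), and the barrel rim is at (187,160). The (213,204) key looks larger, so I'll measure both.

```bash
cat > h.py <<'E'
import numpy as np,cv2
from plant import bot
def cloud(d,m):
    v,u=np.mgrid[0:d.shape[0],0:d.shape[1]]
    c=np.stack([(u-m["cx"])/m["fx"]*d,(v-m["cy"])/m["fy"]*d,d],-1)
    return (c-m["t"])@m["R"]
def ray(m,u,v,z):
    o=-m["R"].T@m["t"];r=m["R"].T@np.array([(u-m["cx"])/m["fx"],(v-m["cy"])/m["fy"],1])
    return o+r*(z-o[2])/r[2]
def proj(m,X):
    c=m["R"]@np.asarray(X,float)+m["t"];return c[0]/c[2]*m["fx"]+m["cx"],c[1]/c[2]*m["fy"]+m["cy"]
E
python3 - <<'E'
from h import *
f=np.load("a.npz")
out=[]
for n,i,d,boxes,rb in(("scene","a","da",{"L":(195,180,228,222),"R":(250,192,276,226)},(370,155,412,200)),("side","b","db",{"L":(280,245,315,285),"R":(260,222,290,248)},(172,145,205,190))):
    im,P=f[i],cloud(f[d],bot.camera_model(n))
    hsv=cv2.cvtColor(im,cv2.COLOR_RGB2HSV)
    for k,(x0,y0,x1,y1) in boxes.items():
        p=P[y0:y1,x0:x1].reshape(-1,3);h=hsv[y0:y1,x0:x1].reshape(-1,3)
        ok=(h[:,1]<70)&(h[:,2]>110)&(p[:,2]>84)&(p[:,2]<125);q=p[ok]
        r=cv2.minAreaRect(q[:,:2].astype(np.float32))
        print(n,k,len(q),"mean",q.mean(0).round(),"z",np.percentile(q[:,2],[2,98]).round(),"rect",np.round(r[0]),np.round(r[1]),r[2])
    x0,y0,x1,y1=rb
    p=P[y0:y1,x0:x1].reshape(-1,3);q=p[(p[:,2]>128)&(p[:,2]<142)]
    print(n,"rim",len(q),np.percentile(q,[2,50,98],axis=0).round(),cv2.minEnclosingCircle(q[:,:2].astype(np.float32)))
    out.append(cv2.resize(im[y0-20:y1+20,x0-20:x1+60],None,fx=3,fy=3,interpolation=cv2.INTER_CUBIC)[:300,:360])
    b=boxes["L"];out.append(cv2.resize(im[b[1]-25:b[1]+75,b[0]-35:b[0]+85],None,fx=3,fy=3,interpolation=cv2.INTER_CUBIC)[:300])
o=[cv2.copyMakeBorder(x,0,300-x.shape[0],0,max(0,360-x.shape[1]),0) for x in out]
cv2.imwrite("pics/p3.png",np.vstack([np.hstack(o[:2]),np.hstack(o[2:])])[:,:,::-1])
E
```

```text
scene L 162 mean [ 455. -229.  113.] z [ 98. 118.] rect [ 452. -230.] [67. 13.] 10.559185981750488
scene R 113 mean [ 492. -127.  106.] z [ 92. 112.] rect [ 489. -127.] [12. 46.] 62.81257629394531
scene rim 240 [[467. 156. 129.]
 [489. 177. 133.]
 [510. 199. 136.]] ((488.2598876953125, 178.4237060546875), 24.303735733032227)
side L 321 mean [ 441. -234.  110.] z [ 94. 118.] rect [ 444. -231.] [66. 13.] 11.835890769958496
side R 216 mean [ 481. -129.  102.] z [ 87. 111.] rect [ 482. -128.] [12. 45.] 61.88578414916992
side rim 256 [[459. 156. 128.]
 [492. 190. 134.]
 [545. 279. 140.]] ((508.501708984375, 213.9520263671875), 69.29757690429688)
```

View pics/p3.png

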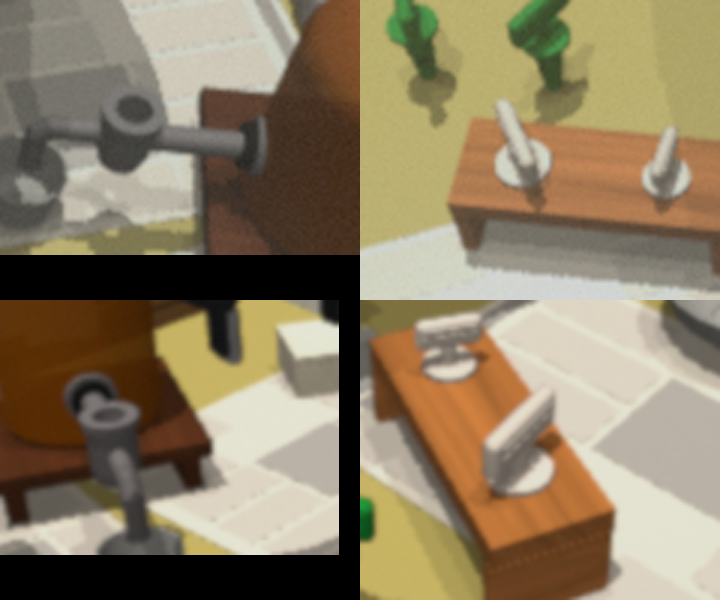

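The pictures confirm the choice. The left key, at scene (213,204), measures 67x13 mm near (448,-230) with its top at 118. The other measures 46x12, so it is the spare. The rim is near (488,178) with radius 24. I'll move to hover over the key and look again from near.

Request:
send_rows --translation '[[-4,-1,-1],[-8,-2,-2],[-12,-3,-3],[-15,-4,-4],[-18,-5,-4],[-20,-6,-4],[-22,-7,-4],[-23,-7.5,-4],[-23,-7.5,-4],[-23,-7.5,-4]]' --angular '[[0,0,-7],[0,0,-14],[0,0,-21],[0,0,-28],[0,0,-35],[0,0,-42],[0,0,-49],[0,0,-56],[0,0,-63],[0,0,-70]]' --hand '[6,6,6,6,6,6,6,6,6,6]' --newtons 60

```text
t: 0.93
ee_pos: [449.4, -230.7, 250.5]
orientation: [0.19, 0.982, 0.0, -0.0]
ft_force: [1.0, 0.1, -0.2]
width: 0.7
```

Request:
send_rows --translation '[[0,0,0],[0,0,0],[0,0,0],[0,0,0],[0,0,0],[0,0,0],[0,0,0]]' --angular '[[0,0,-7],[0,0,-14],[0,0,-21],[0,0,-28],[0,0,-31],[0,0,-31],[0,0,-31]]' --hand '[6,6,6,6,6,6,6]'

```text
t: 1.52
ee_pos: [449.9, -229.9, 250.6]
orientation: [-0.076, 0.997, 0.0, -0.0]
ft_force: [0.4, 0.3, -1.0]
width: 0.7
```

```bash
cat >> h.py <<'E'
def axes():
    from scipy.spatial.transform import Rotation as Ro
    s=bot.get_state();A=Ro.from_quat(s["orientation"]).as_matrix()
    print("t",round(s["t"],2),"tcp",s["ee_pos"].round(1),"toolx",A[:,0].round(3),"tooly",A[:,1].round(3),"F",s["ft_force"].round(1),"T",s["wrist_torque"].round(2),"w",round(s["width"],3),"j",s["joints"].round(2))
    return s,A
def key(x0,y0,x1,y1,zt,z0=84,z1=125):
    m=bot.camera_model("wrist");im,d=bot.get_image("wrist");P=cloud(d,m)
    hsv=cv2.cvtColor(im,cv2.COLOR_RGB2HSV)
    return m,im,d,P,hsv
E
python3 - <<'E'
from h import *
axes()
m=bot.camera_model("wrist");im,d=bot.get_image("wrist");P=cloud(d,m);hsv=cv2.cvtColor(im,cv2.COLOR_RGB2HSV)
np.savez("w1.npz",im=im,d=d,R=m["R"],t=m["t"])
print(proj(m,[448,-230,117]))
near=(abs(P[...,0]-448)<55)&(abs(P[...,1]+230)<45)&(hsv[...,1]<80)
for a,b in((111,122),(70,82)):
    q=P[near&(P[...,2]>a)&(P[...,2]<b)]
    print(a,len(q),q[:,2].mean(),cv2.minAreaRect(q[:,:2].astype(np.float32)))
cv2.imwrite("pics/p4.png",im[:,:,::-1])
E
```

```text
t 1.52 tcp [ 449.9 -229.9  250.6] toolx [-0.989 -0.151  0.   ] tooly [-0.151  0.989  0.   ] F [ 0.4  0.3 -1. ] T [-0.01  0.01 -0.03] w 0.7 j [-0.63  0.22  0.    1.35 -0.   -0.79]
(np.float64(286.266999753672), np.float64(187.79981137956568))
111 808 115.68596999553618 ((446.5281982421875, -228.8619384765625), (65.81590270996094, 13.431532859802246), 11.379806518554688)
70 644 74.7594521106221 ((458.69439697265625, -223.17849731445312), (79.88139343261719, 61.131431579589844), 69.67330932617188)
```

View pics/p4.png

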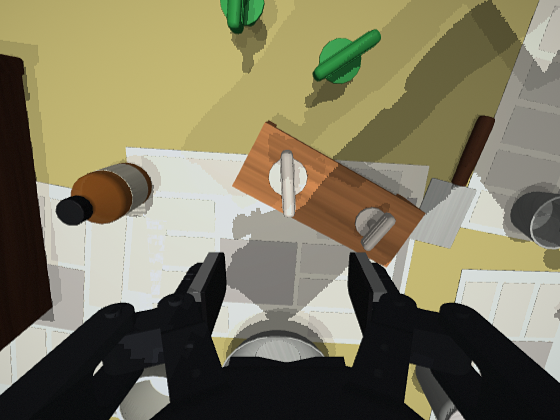

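The wrist view shows the white wing at (288,183), in line between the open fingers, with the spare at (377,230). The wing centre is (446.5,-229) at 11.4°, with sizes 66x13 and top 116, which fits the description. Next I descend and grip.

Request:
send_rows --translation '[[0.3,0.15,2],[0.3,0.15,5],[0.3,0.15,8],[0.3,0.15,11],[0.3,0.15,13.5],[0.3,0.15,15.5],[0.3,0.15,16.3],[0.3,0.15,16.3],[0.3,0.15,16.3]]' --angular '[[0,0,-2.7],[0,0,-2.7],[0,0,-2.7],[0,0,-2.7],[0,0,-2.7],[0,0,-2.7],[0,0,-2.7],[0,0,-2.7],[0,0,-2.7]]' --hand '[6,6,6,6,6,6,6,6,6]'

```text
t: 2.32
ee_pos: [447.0, -229.1, 88.4]
orientation: [-0.1, 0.995, -0.0, 0.0]
ft_force: [0.7, 0.4, 1.6]
width: 0.705
```

Request:
send_rows --translation '[[0,0,0],[0,0,0],[0,0,0],[0,0,0],[0,0,0],[0,0,0],[0,0,0],[0,0,0]]' --angular '[[0,0,0],[0,0,0],[0,0,0],[0,0,0],[0,0,0],[0,0,0],[0,0,0],[0,0,0]]' --hand '[0.5,0.5,0.5,0.5,0.5,0.5,0.5,0.5]' --newtons 80

```text
t: 2.98
ee_pos: [447.2, -229.2, 88.7]
orientation: [-0.1, 0.995, -0.001, 0.001]
ft_force: [-1.8, 1.0, 8.8]
width: 0.109
```

```bash
python3 -c "
from h import *
axes()"
```

```text
t 2.98 tcp [ 447.2 -229.2   88.7] toolx [-0.98  -0.199 -0.001] tooly [-0.199  0.98  -0.001] F [-1.8  1.   8.8] T [ 0.23  0.31 -0.05] w 0.109 j [-0.64  0.3  -0.35  0.92 -0.   -0.84]
```

Request:
send_rows --translation '[[0,0,-0.5],[0,0,-2],[0,0,-4.5],[0,0,-7.5],[0,0,-10.5],[0,0,-13],[0,0,-15],[0,0,-16],[0,0,-16],[0,0,-16]]' --angular '[[0,0,0],[0,0,0],[0,0,0],[0,0,0],[0,0,0],[0,0,0],[0,0,0],[0,0,0],[0,0,0],[0,0,0]]' --hand '[0.5,0.5,0.5,0.5,0.5,0.5,0.5,0.5,0.5,0.5]'

```text
t: 3.82
ee_pos: [446.9, -229.0, 247.9]
orientation: [-0.1, 0.995, -0.0, 0.0]
ft_force: [-0.0, -0.0, -1.2]
width: 0.105
```

Run:
```python
from h import *
axes()
a,da=bot.get_image("scene");b,db=bot.get_image("side");w,dw=bot.get_image("wrist")
np.savez("b.npz",a=a,da=da,b=b,db=db)
ms=bot.camera_model("side");u,v=map(int,proj(ms,[447,-229,230]));print("side key",u,v)
# pipe direction: grey points between heights, below rim
P=cloud(da,bot.camera_model("scene"))
c=np.array([488.3,178.4])
h=cv2.cvtColor(a,cv2.COLOR_RGB2HSV)
rel=P[...,:2]-c
for lo,hi in((28,80),(-64,-28)):
    mk=(rel[...,1]>lo)&(rel[...,1]<hi)&(abs(rel[...,0])<30)&(P[...,2]>70)&(P[...,2]<130)
    q=P[mk];r=rel[mk];print(lo,len(q),q.mean(0).round(1),np.polyfit(r[:,1],r[:,0],1))
    yb=[ (int(k),np.median(q[abs(r[:,1]-k)<5],axis=0).round(1)) for k in np.arange(lo+5,hi,10) if (abs(r[:,1]-k)<5).any()];print(yb)
mk=(P[...,2]>128)&(P[...,2]<142)&(np.linalg.norm(rel,axis=-1)<30)
q=P[mk];print("rim",len(q),cv2.minEnclosingCircle(q[:,:2].astype(np.float32)))
# bottle: amber points at z 170-220 fit circle
mk=(rel[...,1]>60)&(rel[...,1]<280)&(abs(rel[...,0])<130)&(P[...,2]>130)&(P[...,2]<200)
q=P[mk];A=np.c_[q[:,:2],np.ones(len(q))];s=np.linalg.lstsq(A,(q[:,:2]**2).sum(1),rcond=None)[0]
cc=s[:2]/2;print("bottle",cc,np.sqrt(s[2]+cc@cc),len(q))
crop=b[max(0,v-110):v+110,max(0,u-100):u+100]
cv2.imwrite("pics/p5.png",np.hstack([cv2.resize(crop,(400,440)),cv2.resize(w,(400,440))])[:,:,::-1])
```

```text
t 3.82 tcp [ 446.9 -229.   247.9] toolx [-0.98  -0.199 -0.   ] tooly [-0.199  0.98  -0.   ] F [-0.  -0.  -1.2] T [ 0.01 -0.03  0.01] w 0.105 j [-0.64  0.21 -0.01  1.34  0.   -0.84]
side key 300 202
28 160 [509.7 226.6 110.9] [ 0.22580687 10.47436403]
[(33, array([506.4, 211.9, 111.3])), (43, array([510.4, 221.7, 111.1])), (53, array([512.7, 230.7, 112.8])), (63, array([513.2, 240.1, 112.6])), (73, array([513.7, 251.2, 113.1]))]
-64 157 [474.1 130.6 105.3] [0.35889375 3.00156377]
[(-59, array([471.2, 118.7, 102.5])), (-49, array([474.5, 129.5, 110.2])), (-39, array([478.2, 139.5, 110.2])), (-29, array([481. , 147.4, 110.7]))]
rim 239 ((487.47271728515625, 178.13687133789062), 25.37017822265625)
bottle [548.27131172 341.80546778] 77.53718354511619 1261
```

View pics/p5.png

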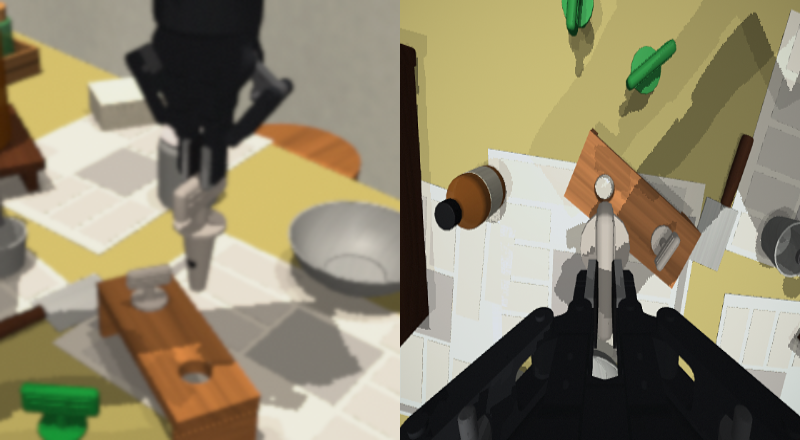

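The key hangs upright in the jaws: the side crop shows the plug pointing straight down at (200,255), and the hole in the rack is empty. The dispenser's y axis measures 70° both from the bottle centre (r 77, 174 mm away) and from the spout line, so the wing must lie at -20°. I'll carry the key over the tap.

Request:
send_rows --translation '[[-0.3,1,0],[-0.9,3,0],[-2,6.5,0],[-3.1,10,0],[-4.2,13.5,0],[-5.3,17,0],[-6.4,20.5,0],[-7.4,24,0],[-8.5,27.5,0],[-9.6,31,0]]' --angular '[[0,0,2],[0,0,5],[0,0,8],[0,0,12],[0,0,16],[0,0,20],[0,0,24],[0,0,28],[0,0,31.5],[0,0,31.5]]' --hand '[0.5,0.5,0.5,0.5,0.5,0.5,0.5,0.5,0.5,0.5]'

```text
t: 4.8
ee_pos: [478.5, 95.8, 247.1]
orientation: [0.176, 0.984, -0.0, -0.001]
ft_force: [0.1, 0.6, -0.6]
width: 0.108
```

Run:
```python
from h import *
s,A=axes()
d=np.array([487.8,178.2,250])-s["ee_pos"];print((A.T@d/10).round(2))
```

```text
t 4.8 tcp [478.5  95.8 247.1] toolx [-0.938  0.346  0.001] tooly [ 0.346  0.938 -0.   ] F [ 0.1  0.6 -0.6] T [-0.06 -0.09 -0.01] w 0.108 j [ 0.03  0.19 -0.05  1.33  0.    0.38]
[ 1.98  8.05 -0.29]
```

Request:
send_rows --translation '[[0.6,2.5,-0.1],[1.2,5,-0.3],[1.7,7,-0.3],[1.98,8,-0.3],[1.98,8,-0.3],[1.98,8,-0.3]]' --angular '[[0,0,0],[0,0,0],[0,0,0],[0,0,0],[0,0,0],[0,0,0]]' --hand '[0.5,0.5,0.5,0.5,0.5,0.5]'

```text
t: 5.3
ee_pos: [487.6, 175.6, 250.2]
orientation: [0.173, 0.985, -0.0, -0.0]
ft_force: [-0.9, -0.4, -0.6]
width: 0.107
```

Run:
```python
from h import *
s,A=axes()
m=bot.camera_model("wrist");im,d=bot.get_image("wrist");P=cloud(d,m);hsv=cv2.cvtColor(im,cv2.COLOR_RGB2HSV)
ms=bot.camera_model("side");b,db=bot.get_image("side");sc,ds=bot.get_image("scene")
np.savez("w2.npz",im=im,d=d,R=m["R"],t=m["t"],b=b,db=db,sc=sc,ds=ds)
T=(P-s["ee_pos"])@A  # tool coords
r=np.hypot(P[...,0]-488,P[...,1]-178)
q=P[(r<32)&(P[...,2]>131)&(P[...,2]<140)]
print("rim",len(q),q[:,2].mean(),cv2.minEnclosingCircle(q[:,:2].astype(np.float32)))
for z in range(190,275,4):
    k=(r<45)&(abs(P[...,2]-z)<2)&(hsv[...,2]>110)
    t=T[k]
    if len(t)>3: print(z,len(t),"tx",np.percentile(t[:,0],[2,50,98]).round(1),"ty",np.percentile(t[:,1],[2,50,98]).round(1))
for z,n in((135,"rim"),(231,"collar")): print(n,proj(m,[487.8,178.2,z]),proj(ms,[487.8,178.2,z]))
cv2.imwrite("pics/p6.png",np.hstack([cv2.resize(im[60:360,186:386],(400,600)),cv2.resize(b[60:210,135:235],(400,600))])[:,:,::-1])
```

```text
t 5.3 tcp [487.6 175.6 250.2] toolx [-0.94   0.341  0.001] tooly [ 0.341  0.94  -0.001] F [-0.9 -0.4 -0.6] T [ 0.02  0.   -0.01] w 0.107 j [ 0.19  0.24  0.03  1.36 -0.    0.54]
rim 1068 134.33330402434464 ((483.8031311035156, 179.42701721191406), 23.51654052734375)
234 524 tx [-9.9  4.5 18.8] ty [-19.9  -8.7  20.5]
238 929 tx [-9.1  4.2 18.2] ty [-19.5   8.8  19.9]
270 14 tx [11.5 17.  22. ] ty [-6.5 -6.5  6.7]
274 107 tx [-26.3  22.5  33.1] ty [-6.5  0.3  6.7]
rim (np.float64(289.03230283021026), np.float64(194.163268392516)) (np.float64(189.69111242569912), np.float64(162.152715846422))
collar (np.float64(290.27844560951996), np.float64(233.86130257518371)) (np.float64(184.33109641087125), np.float64(124.52996140719203))
```

View pics/p6.png

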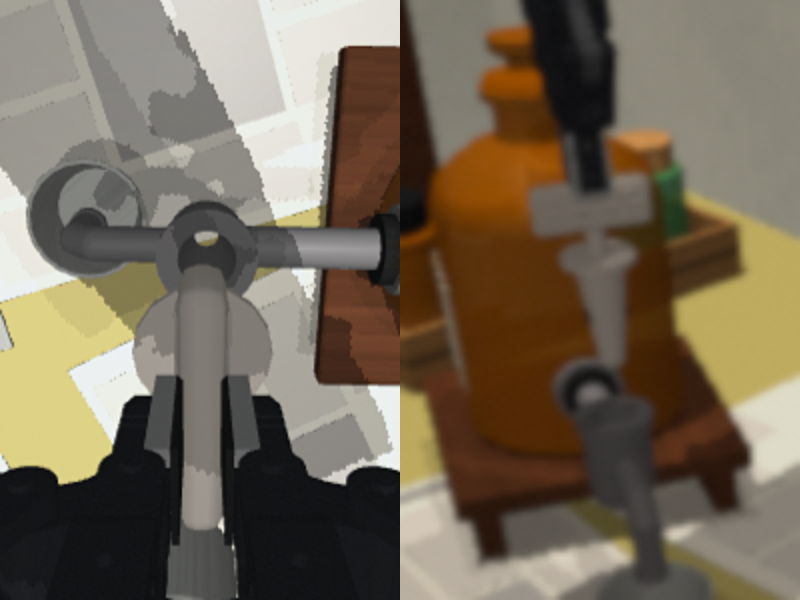

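The wrist crop shows the rim ring at (205,245) and the collar at (203,330). The side crop shows the plug tip above the barrel, a little to the right. I'll fit fixed-radius circles to both in each camera and compare them.

```bash
cat > fit.py <<'E'
from h import *
from scipy.optimize import least_squares
def edge_fit(q,Rr,c0):
    # outermost point per bearing, robust fixed-radius circle
    c=np.array(c0,float)
    for _ in range(4):
        v=q[:,:2]-c;a=np.degrees(np.arctan2(v[:,1],v[:,0]))//10;r=np.hypot(*v.T)
        e=np.array([q[a==k][np.argmax(r[a==k]),:2] for k in np.unique(a) if (a==k).sum()>1])
        e=e[abs(np.hypot(*(e-c).T)-Rr)<6]
        c=least_squares(lambda p:np.hypot(*(e-p).T)-Rr,c,loss="soft_l1",f_scale=.7).x
    return c.round(1),len(e),abs(np.hypot(*(e-c).T)-Rr).mean().round(2)
E
python3 - <<'E'
from fit import *
f=np.load("w2.npz");m=dict(bot.camera_model("wrist"));m["R"]=f["R"];m["t"]=f["t"]
for n,P,im in(("wrist",cloud(f["d"],m),f["im"]),("scene",cloud(f["ds"],bot.camera_model("scene")),f["sc"]),("side",cloud(f["db"],bot.camera_model("side")),f["b"])):
    r=np.hypot(P[...,0]-487,P[...,1]-178);h=cv2.cvtColor(im,cv2.COLOR_RGB2HSV)
    for nm,z0,z1,Rr in(("rim",132,139,23.5),("collar",231,241,21.5)):
        k=(r<34)&(P[...,2]>z0)&(P[...,2]<z1)&(h[...,1]<90)&(h[...,2]>(100 if nm=="collar" else 0))
        q=P[k]
        if len(q)>20: print(n,nm,len(q),np.median(q[:,2]).round(1),edge_fit(q,Rr,(487,178)))
    k=(r<45)&(P[...,2]>255)&(P[...,2]<285)&(h[...,1]<60)&(h[...,2]>100);q=P[k]
    if len(q)>20:print(n,"wing",cv2.minAreaRect(q[:,:2].astype(np.float32)),q[:,2].min(),q[:,2].max())
E
```

```text
wrist rim 1051 134.4 (array([484. , 179.5]), 29, np.float64(0.45))
wrist collar 1501 236.2 (array([486.9, 176.1]), 22, np.float64(0.29))
wrist wing ((484.25604248046875, 172.95950317382812), (26.744558334350586, 64.65550231933594), 60.8105583190918) 264.4678221468118 282.8065087454797
scene rim 177 133.8 (array([488.5, 177.8]), 36, np.float64(1.3))
scene collar 166 236.0 (array([490.9, 174.4]), 27, np.float64(0.9))
scene wing ((496.7231750488281, 174.87213134765625), (48.78385543823242, 36.69981002807617), 8.941991806030273) 255.14425918073783 284.18257599331497
side rim 119 134.1 (array([481.5, 178.3]), 30, np.float64(1.31))
side collar 72 236.1 (array([482.6, 175.8]), 15, np.float64(1.15))
side wing ((483.5548400878906, 169.83416748046875), (10.402565002441406, 62.345726013183594), 71.4909896850586) 255.02918971706134 279.1034416968713
```

All three cameras agree that the rim lies about (-2.5,+3.3) from the collar, so I'll correct by that and lower part-way.

Request:
send_rows --translation '[[0.35,0.22,0.5],[0.35,0.22,2],[0.35,0.22,3.5],[0.35,0.22,5],[0.35,0.22,6],[0.35,0.22,6],[0.35,0.22,6]]' --angular '[[0,0,0],[0,0,0],[0,0,0],[0,0,0],[0,0,0],[0,0,0],[0,0,0]]' --hand '[0.5,0.5,0.5,0.5,0.5,0.5,0.5]'

```text
t: 6.03
ee_pos: [485.0, 178.8, 190.6]
orientation: [0.174, 0.985, -0.0, -0.0]
ft_force: [0.1, -0.0, 0.0]
width: 0.104
```

```bash
cat > chk.py <<'E'
from fit import *
s,A=axes();zc=s["ee_pos"][2]-14.2
for n in("wrist","scene","side"):
    m=bot.camera_model(n);im,d=bot.get_image(n);P=cloud(d,m)
    r=np.hypot(P[...,0]-486,P[...,1]-179);h=cv2.cvtColor(im,cv2.COLOR_RGB2HSV);c={}
    for nm,z0,z1,Rr in(("rim",131,138,23.5),("collar",zc-4.5,zc+4,21.5)):
        k=(r<34)&(P[...,2]>z0)&(P[...,2]<z1)&(h[...,1]<90)&((h[...,2]>110) if nm=="collar" else h[...,2]>0)
        q=P[k]
        if len(q)>20: c[nm]=edge_fit(q,Rr,(486,179));print(n,nm,len(q),np.median(q[:,2]).round(1),c[nm])
    if len(c)==2: print("  rim-collar tool mm",(A.T@np.r_[c["rim"][0]-c["collar"][0],0]).round(1))
    if n=="side": cv2.imwrite("pics/last.png",cv2.resize(im[90:240,115:265],(600,600),interpolation=cv2.INTER_CUBIC)[:,:,::-1])
E
python3 chk.py
```

```text
t 6.03 tcp [485.  178.8 190.6] toolx [-0.939  0.343  0.001] tooly [ 0.343  0.939 -0.   ] F [ 0.1 -0.   0. ] T [ 0.   -0.09 -0.03] w 0.104 j [ 0.2   0.26 -0.11  1.2  -0.    0.55]
wrist rim 959 134.3 (array([483.9, 179.5]), 20, np.float64(0.1))
wrist collar 1448 176.7 (array([484.5, 179.1]), 22, np.float64(0.35))
  rim-collar tool mm [0.7 0.2 0. ]
scene rim 176 133.8 (array([488. , 178.1]), 29, np.float64(0.8))
scene collar 100 176.4 (array([487.1, 179.5]), 18, np.float64(0.97))
  rim-collar tool mm [-1.3 -1.  -0. ]
side rim 119 134.1 (array([481.8, 178.3]), 26, np.float64(1.11))
side collar 25 177.5 (array([479.5, 179.5]), 7, np.float64(1.03))
  rim-collar tool mm [-2.6 -0.3 -0. ]
```

The wrist fit, which has the least noise, gives an offset of (0.7,0.2) mm. I'll lower the key to just above its seat.

Request:
send_rows --translation '[[0.04,0,0.5],[0.04,0,1],[0.04,0,1.5],[0.04,0,2],[0.04,0,2.3],[0.04,0,2.5],[0.04,0,2.5]]' --angular '[[0,0,0],[0,0,0],[0,0,0],[0,0,0],[0,0,0],[0,0,0],[0,0,0]]' --hand '[0.5,0.5,0.5,0.5,0.5,0.5,0.5]'

```text
t: 6.77
ee_pos: [484.8, 179.3, 165.3]
orientation: [0.174, 0.985, -0.0, -0.0]
ft_force: [0.9, 0.3, -0.5]
width: 0.104
```

```bash
python3 chk.py
```

```text
t 6.77 tcp [484.8 179.3 165.3] toolx [-0.94   0.342  0.001] tooly [ 0.342  0.94  -0.   ] F [ 0.9  0.3 -0.5] T [ 0.01 -0.01 -0.02] w 0.104 j [ 0.2   0.27 -0.17  1.14  0.    0.55]
wrist rim 566 134.2 (array([483.8, 179.5]), 21, np.float64(0.09))
wrist collar 1443 151.4 (array([484.3, 179.6]), 22, np.float64(0.35))
  rim-collar tool mm [ 0.4 -0.3  0. ]
scene rim 114 133.7 (array([487.8, 178.3]), 20, np.float64(0.66))
scene collar 89 151.0 (array([486.7, 180.8]), 18, np.float64(0.89))
  rim-collar tool mm [-1.9 -2.  -0. ]
side rim 103 134.2 (array([481.9, 179.2]), 22, np.float64(1.29))
side collar 29 151.7 (array([480.6, 179.9]), 8, np.float64(1.08))
  rim-collar tool mm [-1.5 -0.2 -0. ]
```

Request:
send_rows --translation '[[0,0,0.05],[0,0,0.1],[0,0,0.15],[0,0,0.2],[0,0,0.25],[0,0,0.25]]' --angular '[[0,0,0],[0,0,0],[0,0,0],[0,0,0],[0,0,0],[0,0,0]]' --hand '[0.5,0.5,0.5,0.5,0.5,0.5]'

```text
t: 7.42
ee_pos: [484.9, 179.2, 163.2]
orientation: [0.174, 0.985, -0.0, -0.0]
ft_force: [0.1, -0.7, -0.5]
width: 0.104
```

Request:
send_rows --translation '[[0,0,0.05],[0,0,0.1],[0,0,0.1]]' --angular '[[0,0,0],[0,0,0],[0,0,0]]' --hand '[0.5,0.5,0.5]'

```text
t: 7.67
ee_pos: [485.0, 179.3, 162.2]
orientation: [0.174, 0.985, -0.0, -0.0]
ft_force: [-0.6, -0.3, -0.5]
width: 0.106
```

Request:
send_rows --translation '[[0,0,0.05],[0,0,0.1],[0,0,0.1]]' --angular '[[0,0,0],[0,0,0],[0,0,0]]' --hand '[0.5,0.5,0.5]'

```text
t: 7.92
ee_pos: [485.0, 179.2, 161.2]
orientation: [0.174, 0.985, -0.0, -0.0]
ft_force: [-1.2, -1.2, 1.2]
width: 0.107
```

Request:
send_rows --translation '[[0,0,0.05],[0,0,0.1],[0,0,0.1]]' --angular '[[0,0,0],[0,0,0],[0,0,0]]' --hand '[0.5,0.5,0.5]'

```text
t: 8.17
ee_pos: [485.0, 179.3, 160.3]
orientation: [0.174, 0.985, 0.0, 0.0]
ft_force: [-2.4, -1.4, 3.9]
width: 0.11
```

Contact is at TCP z of about 161.5. The side force points along the residual offset the wrist camera showed, (0.4,-0.3), so I'll centre by that and press on.

Request:
send_rows --translation '[[0.03,-0.03,0.05],[0.04,-0.04,0.1],[0.04,-0.04,0.1]]' --angular '[[0,0,0],[0,0,0],[0,0,0]]' --hand '[0.5,0.5,0.5]'

```text
t: 8.42
ee_pos: [484.8, 179.1, 159.5]
orientation: [0.174, 0.985, 0.0, 0.0]
ft_force: [-1.3, -1.8, 6.3]
width: 0.104
```

Request:
send_rows --translation '[[0,0,0.04],[0,0,0.07],[0,0,0.07]]' --angular '[[0,0,0],[0,0,0],[0,0,0]]' --hand '[0.5,0.5,0.5]'

```text
t: 8.67
ee_pos: [484.9, 179.1, 159.0]
orientation: [0.174, 0.985, 0.0, 0.001]
ft_force: [-1.3, -1.5, 8.3]
width: 0.11
```

Request:
send_rows --translation '[[0,0,0.05],[0,-0.01,0.1],[0,-0.02,0.15],[0,-0.02,0.18],[0,-0.02,0.2],[0,-0.02,0.2],[0,-0.02,0.2],[0,-0.02,0.2]]' --angular '[[0,0,2],[0,0,4],[0,0,6],[0,0,8],[0,0,10],[0,0,12],[0,0,14],[0,0,16]]' --hand '[0.5,0.5,0.5,0.5,0.5,0.5,0.5,0.5]'

```text
t: 9.33
ee_pos: [484.8, 179.0, 157.3]
orientation: [0.31, 0.951, 0.0, 0.001]
ft_force: [-2.2, -0.9, 10.2]
width: 0.105
```

```bash
python3 -c "
from h import *
axes()"
```

```text
t 9.33 tcp [484.8 179.  157.3] toolx [-0.808  0.589 -0.001] tooly [0.589 0.808 0.001] F [-2.2 -0.9 10.2] T [-0.24  0.41  0.21] w 0.105 j [ 0.2   0.27 -0.19  1.11  0.    0.83]
```

Request:
send_rows --translation '[[0,0,0.05],[0,0,0.1],[0,0,0.15],[0,0,0.2],[0,0,0.25],[0,0,0.28],[0,0,0.3],[0,0,0.32]]' --angular '[[0,0,2.4],[0,0,4.8],[0,0,7.2],[0,0,9.6],[0,0,12],[0,0,14.4],[0,0,16.8],[0,0,19]]' --hand '[0.5,0.5,0.5,0.5,0.5,0.5,0.5,0.5]'

```text
t: 10.0
ee_pos: [485.0, 179.0, 154.6]
orientation: [0.463, 0.887, 0.001, 0.001]
ft_force: [-4.4, -2.5, 18.8]
width: 0.107
```

```bash
python3 -c "
from h import *
axes()"
```

```text
t 10.0 tcp [485.  179.  154.6] toolx [-0.572  0.82  -0.001] tooly [0.82  0.572 0.002] F [-4.4 -2.5 18.8] T [-0.43  0.98  0.28] w 0.107 j [ 0.2   0.27 -0.19  1.11 -0.    1.16]
```

Request:
send_rows --translation '[[0,-0.02,-0.02],[0,-0.04,-0.02],[0,-0.05,0],[0,-0.05,0],[0,-0.05,0],[0,-0.05,0],[0,-0.05,0],[0,-0.05,0]]' --angular '[[0,0,-2.4],[0,0,-4.8],[0,0,-7.2],[0,0,-9.6],[0,0,-12],[0,0,-14.4],[0,0,-16.8],[0,0,-19]]' --hand '[0.5,0.5,0.5,0.5,0.5,0.5,0.5,0.5]'

```text
t: 10.67
ee_pos: [484.9, 178.9, 154.5]
orientation: [0.308, 0.951, 0.001, 0.001]
ft_force: [-2.3, 0.1, 14.7]
width: 0.104
```

```bash
python3 -c "
from h import *
axes()"
```

```text
t 10.67 tcp [484.9 178.9 154.5] toolx [-0.81   0.586 -0.002] tooly [0.586 0.81  0.002] F [-2.3  0.1 14.7] T [-0.1   0.42 -0.18] w 0.104 j [ 0.2   0.27 -0.19  1.1   0.    0.82]
```

Request:
send_rows --translation '[[0,0,0.02],[0,0,0.04],[0,0,0.06],[0,0,0.08],[0,0,0.1],[0,0,0.12],[0,0,0.13],[0,0,0.13],[0,0,0.13],[0,0,0.13]]' --angular '[[0,0,-2.4],[0,0,-4.8],[0,0,-7.2],[0,0,-9.6],[0,0,-12],[0,0,-14.4],[0,0,-16.8],[0,0,-19.2],[0,0,-21.6],[0,0,-24]]' --hand '[0.5,0.5,0.5,0.5,0.5,0.5,0.5,0.5,0.5,0.5]'

```text
t: 11.5
ee_pos: [484.9, 179.0, 153.3]
orientation: [0.104, 0.995, 0.001, 0.001]
ft_force: [-1.9, -0.2, 16.8]
width: 0.108
```

```bash
python3 -c "
from h import *
axes()"
```

```text
t 11.5 tcp [484.9 179.  153.3] toolx [-0.978  0.206 -0.002] tooly [0.206 0.978 0.002] F [-1.9 -0.2 16.8] T [ 0.1   0.5  -0.34] w 0.108 j [ 0.2   0.27 -0.19  1.1   0.    0.4 ]
```

Request:
send_rows --translation '[[0,0,0],[0,0,0],[0,0,0.01],[0,0,0.02],[0,0,0.03],[0,0,0.04],[0,0,0.04],[0,0,0.04]]' --angular '[[0,0,-2.4],[0,0,-4.8],[0,0,-7.2],[0,0,-9.6],[0,0,-12],[0,0,-14.4],[0,0,-16.8],[0,0,-19]]' --hand '[0.5,0.5,0.5,0.5,0.5,0.5,0.5,0.5]'

```text
t: 12.17
ee_pos: [485.0, 179.1, 152.8]
orientation: [-0.062, 0.998, 0.001, 0.001]
ft_force: [-1.3, 0.7, 14.4]
width: 0.106
```

```bash
python3 chk.py
```

```text
t 12.17 tcp [485.  179.1 152.8] toolx [-0.992 -0.124 -0.003] tooly [-0.124  0.992  0.001] F [-1.3  0.7 14.4] T [ 0.21  0.44 -0.11] w 0.106 j [ 0.2   0.27 -0.2   1.1   0.    0.07]
wrist rim 545 132.4 (array([483.9, 179.5]), 23, np.float64(0.15))
wrist collar 1428 139.0 (array([484.3, 179.5]), 24, np.float64(0.44))
  rim-collar tool mm [ 0.4  0.  -0. ]
scene rim 96 136.4 (array([487.4, 179.5]), 19, np.float64(0.94))
scene collar 61 138.7 (array([487. , 181.1]), 12, np.float64(1.42))
  rim-collar tool mm [-0.2 -1.6 -0. ]
side rim 72 134.1 (array([482.8, 179.5]), 17, np.float64(0.85))
```

View pics/last.png

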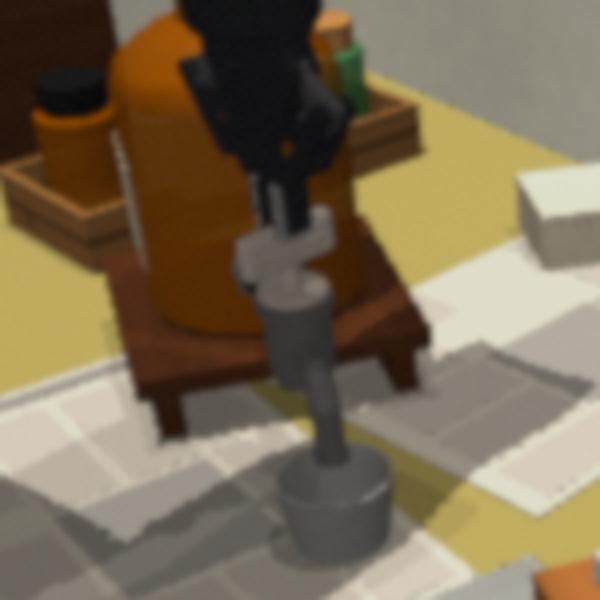

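The collar is now down on the barrel: the side crop at (293,290) shows it seated. The wrist camera puts the gap at about 1.6 mm under load. I'll do one more to-and-fro, ending square.

Request:
send_rows --translation '[[0,0,0],[0,0,0.01],[0,0,0.02],[0,0,0.03],[0,0,0.04],[0,0,0.05],[0,0,0.06],[0,0,0.06],[0,0,0.06],[0,0,0.06]]' --angular '[[0,0,2.4],[0,0,4.8],[0,0,7.2],[0,0,9.6],[0,0,12],[0,0,14.4],[0,0,16.8],[0,0,19.2],[0,0,21.6],[0,0,24]]' --hand '[0.5,0.5,0.5,0.5,0.5,0.5,0.5,0.5,0.5,0.5]'

```text
t: 13.15
ee_pos: [484.8, 179.0, 152.2]
orientation: [0.149, 0.989, 0.001, 0.001]
ft_force: [-1.4, -0.7, 15.7]
width: 0.108
```

Request:
send_rows --translation '[[0,0,0],[0,0,0],[0,0,0],[0,0,0],[0,0,0],[0,0,0],[0,0,0],[0,0,0]]' --angular '[[0,0,2.4],[0,0,4.8],[0,0,7.2],[0,0,9.6],[0,0,12],[0,0,14.4],[0,0,16.8],[0,0,19]]' --hand '[0.5,0.5,0.5,0.5,0.5,0.5,0.5,0.5]'

```text
t: 13.82
ee_pos: [484.7, 178.9, 152.1]
orientation: [0.31, 0.951, 0.001, 0.001]
ft_force: [-2.1, -0.4, 14.0]
width: 0.109
```

```bash
python3 chk.py
```

```text
t 13.82 tcp [484.7 178.9 152.1] toolx [-0.808  0.589 -0.001] tooly [0.589 0.808 0.002] F [-2.1 -0.4 14. ] T [-0.13  0.5   0.46] w 0.109 j [ 0.2   0.27 -0.2   1.1   0.    0.83]
wrist rim 1071 137.2 (array([483.9, 179.4]), 24, np.float64(0.12))
wrist collar 1456 138.2 (array([484.1, 179.2]), 24, np.float64(0.4))
  rim-collar tool mm [ 0.3  0.  -0. ]
scene rim 144 135.9 (array([487.8, 178.1]), 30, np.float64(1.31))
scene collar 91 137.8 (array([486.4, 180.5]), 19, np.float64(1.28))
  rim-collar tool mm [-2.5 -1.1  0. ]
side rim 95 136.5 (array([482.4, 179.4]), 19, np.float64(1.47))
side collar 28 137.8 (array([478.4, 181.1]), 8, np.float64(1.4))
  rim-collar tool mm [-4.2  1.   0. ]
```

Request:
send_rows --translation '[[0,0,0],[0,0,0.01],[0,0,0.02],[0,0,0.03],[0,0,0.03],[0,0,0.03],[0,0,0.03],[0,0,0.03],[0,0,0.03]]' --angular '[[0,0,-2.4],[0,0,-4.8],[0,0,-7.2],[0,0,-9.6],[0,0,-12],[0,0,-14.4],[0,0,-16.4],[0,0,-16.4],[0,0,-16.4]]' --hand '[0.5,0.5,0.5,0.5,0.5,0.5,0.5,0.5,0.5]'

```text
t: 14.72
ee_pos: [484.8, 178.9, 151.8]
orientation: [0.17, 0.985, 0.001, 0.001]
ft_force: [-2.7, -0.2, 15.0]
width: 0.108
```

```bash
python3 -c "
from h import *
axes()"
```

```text
t 14.72 tcp [484.8 178.9 151.8] toolx [-0.942  0.335 -0.002] tooly [0.335 0.942 0.002] F [-2.7 -0.2 15. ] T [-0.01  0.48 -0.18] w 0.108 j [ 0.2   0.27 -0.2   1.1   0.    0.54]
```

Request:
send_rows --translation '[[0,0,-0.06],[0,0,-0.12],[0,0,-0.18],[0,0,-0.2],[0,0,-0.2]]' --angular '[[0,0,0],[0,0,0],[0,0,0],[0,0,0],[0,0,0]]' --hand '[0.5,0.5,0.5,0.5,0.5]'

```text
t: 15.13
ee_pos: [484.6, 178.9, 153.3]
orientation: [0.17, 0.985, 0.001, 0.001]
ft_force: [0.7, 0.0, 4.6]
width: 0.109
```

Request:
send_rows --translation '[[0,0,0],[0,0,0],[0,0,0],[0,0,0],[0,0,0],[0,0,0]]' --angular '[[0,0,0],[0,0,0],[0,0,0],[0,0,0],[0,0,0],[0,0,0]]' --hand '[1.5,2,3,4,4,4]'

```text
t: 15.63
ee_pos: [484.0, 178.5, 152.7]
orientation: [0.17, 0.985, -0.0, -0.0]
ft_force: [0.3, 0.3, -0.8]
width: 0.463
```

Request:
send_rows --translation '[[0,0,-1],[0,0,-3],[0,0,-5],[0,0,-7],[0,0,-9],[0,0,-10],[0,0,-10],[0,0,-10]]' --angular '[[0,0,0],[0,0,0],[0,0,0],[0,0,0],[0,0,0],[0,0,0],[0,0,0],[0,0,0]]' --hand '[4,4,4,4,4,4,4,4]'

```text
t: 16.3
ee_pos: [484.2, 178.6, 252.6]
orientation: [0.17, 0.985, 0.0, 0.0]
ft_force: [0.7, 0.5, -0.3]
width: 0.472
```

Run:
```python
from fit import *
axes()
m=bot.camera_model("wrist");im,d=bot.get_image("wrist");P=cloud(d,m);h=cv2.cvtColor(im,cv2.COLOR_RGB2HSV)
r=np.hypot(P[...,0]-484,P[...,1]-179.3)
w=P[(r<40)&(P[...,2]>168)&(P[...,2]<195)&(h[...,1]<80)]
print("wing",len(w),np.percentile(w[:,2],[50,98]),cv2.minAreaRect(w[:,:2].astype(np.float32)))
top=w[w[:,2]>np.percentile(w[:,2],95)-6];print("top",cv2.minAreaRect(top[:,:2].astype(np.float32)))
c=P[(r<32)&(P[...,2]>136.5)&(P[...,2]<146)&(h[...,1]<80)];print("collar",np.median(c[:,2]),edge_fit(c,21.5,(484,179.3)))
g=P[(r>21.9)&(r<23.4)&(P[...,2]>125)&(P[...,2]<146)];print("rim",len(g),np.median(g[:,2]))
y=P[(r<110)&(r>28)&(P[...,2]>95)&(P[...,2]<125)&(abs((P[...,0]-484)*.94-(P[...,1]-179.3)*.342)<14)]
v=y[:,:2]-y[:,:2].mean(0);e=np.linalg.svd(v,full_matrices=False)[2][0];print("pipe ang",len(y),np.degrees(np.arctan2(e[1],e[0])))
cv2.imwrite("pics/p8.png",im[:,:,::-1])
```

```text
t 16.3 tcp [484.2 178.6 252.6] toolx [-0.942  0.336 -0.   ] tooly [0.336 0.942 0.   ] F [ 0.7  0.5 -0.3] T [ 0.02 -0.06  0.02] w 0.472 j [0.2  0.24 0.03 1.36 0.   0.54]
wing 1318 [181.31148505 183.2995826 ] ((483.21075439453125, 179.93797302246094), (13.468867301940918, 64.5073471069336), 69.99671936035156)
top ((483.1480407714844, 179.6792755126953), (13.040205955505371, 64.5418701171875), 69.41448211669922)
collar 140.2225795079588 (array([483.8, 179.5]), 28, np.float64(0.43))
rim 176 134.1724401841222
pipe ang 2368 -110.68044915898305
```

View pics/p8.png

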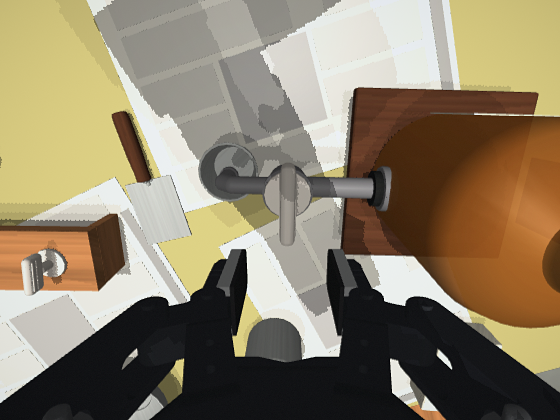

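The key stands square across the pipe at (288,200), and the spare is still in the rack at (40,272). The collar underside is 135.2 against the rim's 134.2, a gap of about 1 mm. The collar is on the barrel axis, and the wing is within 1° of square. The gripper is clear, so I'll hand in.

```bash
python3 -c "
from plant import bot
print(bot.job_done())"
```

```text
the job is handed in; nothing more can be done
None
```

The larger key (wing measured at 66 x 13 mm) is back in the amber bottle's tap barrel, wedged home with the tap shut, and I've handed the job in. I set it in and pressed at about 10–17 N while turning it to and fro, roughly 3 rad in all. The highest reading at the end of any move was 18.8 N.

Last checks from the wrist camera after letting go, at 16.3 s:
- **Gap:** about 1 mm between the collar and the rim.
- **Position:** the collar matches the rim centre measured earlier, to within a few tenths of a mm.
- **Wing:** within about 1° of square across the spout.
- **Gripper:** open, 100 mm above where it let go and touching nothing.
- **Other things:** the smaller key, spatula and cup look undisturbed in the last wrist picture. The bowl, tincture and tin were not measured again, but the arm never went near them.

The checks did not all agree. While the key was held in the tap, the scene and side cameras put the collar 1–4 mm away from where the wrist camera did. Their view was partly blocked and their fits were noisier, so I went by the wrist camera. The key going in with little side force (at most about 5 N) supports that.

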